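# Draw a long spatula out of the instrument bath on the slant and hold it over the hatch

### The job

The drained instrument bath still has the long steel spatula lying on its tank floor, its blade hidden under the fixed console. Fold the hinged cover of the hatch right back to its stop, then take the spatula by its handle and draw it out gently through the hatch; it is longer than the hatch, so raise the handle end and bring it out on the slant rather than prying it against the bath. Finish while holding the spatula still, level and clear of everything, over the open hatch and at least 8 cm above its rim; leave the tweezers in the tank and the other things on the worktop where they are.

Things in the scene. Friction and masses are not known exactly. Their poses are not given: they have to be found in the camera images.
- bath: White instrument bath fixed to the worktop: 200 mm deep (its x), 300 wide (its y), 130 high. Origin: centre of its underside; x to its rear, y to its left, z up. Tank 164 (x) by 276 (y), centred, floor 50 mm up. A fixed console bridges the tank's left part (y +2 to +138 mm), its underside 106 mm up, top 130 mm. Walls 18 mm thick front and rear, 12 mm at the ends.
- hatch (a point): Centre of the hatch, the tank's uncovered part, at rim height (130 mm above the worktop, the same on all sides); axes as the bath's. The hatch measures 164 mm (x) by 140 mm (y): in the bath's frame y from -138 to +2 mm, x from -82 to +82 mm.
- cover (a joint): Angle of the steel folding cover of the hatch (152 mm wide, 5 thick, 182 from hinge to front edge): 0 = shut, lying on the rim; grows as the front edge rises and folds to the rear; stop at 1.75. The hinge is stiff (0.32 N m friction, about 3 N at the pull), so the cover stays where it is left.
- cover_hinge (a point): Middle of the cover's hinge line, at the rear of the hatch, 133.5 mm above the worktop; the line runs along the bath's y. Axes turn with the cover and equal the bath's when shut; the cover turns about +y and reaches to its own -x.
- cover_pull (a point): Middle of the cover's pull: a black round bar 34 mm long (along the hinge line), 13 mm thick, on two stems, 22 mm above the cover's top face, 168 mm in front of the hinge, 158.5 mm above the worktop when shut. Axes as cover_hinge. Pinched by its two ends it can turn between the fingers.
- spatula: All-steel spatula, 210 mm long, 90 g, flat on the tank floor about along the bath's y: handle under the hatch, blade under the console. Its y runs along it to the blade tip; origin mid-length on the underside, axis 6 mm above. Handle 14 wide, 12 thick, y -105 to +13 mm; neck 10 wide to +35; blade 22 wide, 3.6 thick to +105.
- spatula_grip (a point): Middle of the spatula's handle, y = -46 mm on its axis; axes as the spatula's. The centre of mass is about 25 mm from here toward the blade.
- spatula_butt (a point): Handle end of the spatula, y = -105 mm on its axis.
- spatula_tip (a point): Blade tip of the spatula, y = +105 mm on its axis.
- tweezers: Steel tweezers, 19 x 159 x 8 mm, lying along the front wall of the tank; to be left there. Origin: centre of the underside.
- kidney_dish: Steel kidney dish, 97 x 183 x 32 mm, on the worktop to the left; bystander. Origin: centre of the underside.
- cassette_shut: Closed teal cassette, 60 x 120 x 22 mm, on the worktop front left; bystander. Origin: centre of the underside.
- indicator_tape: Roll of tan tape lying flat, 96 mm across, 25 mm high, on the worktop to the right; bystander. Origin: centre of the underside.

How it is judged:
On the way, in this order (a step that is already met when the one before it is completed fails the run):
1. the cover is folded right back to its stop (value of joint cover above 1.6 rad), for 0.2 s.
2. the spatula, held in the fingers, stands on the slant through the hatch: handle end above the rim, blade tip still below it (height (world z) of spatula_butt above 0.13 m and height (world z) of spatula_tip below 0.13 m and angle between spatula's own y axis and vertical above 1.75 rad and contact force between the fingers and spatula above 0.5 N), for 0.05 s.
At the end, for the whole second after the job is handed in: Cover folded to its stop (over 1.6 rad); spatula in the fingers, still, level within 10 degrees, both ends 70 mm or more above the hatch rim, its middle within 80 mm of the hatch centre from above, not touching the bath or cover; tweezers in the tank, moved under 30 mm (value of joint cover above 1.6 rad and height (world z) of each of spatula_butt, spatula_tip above 0.2 m and angle between spatula's own y axis and vertical between 1.4 and 1.745 rad and horizontal distance between spatula and hatch below 0.08 m and contact force between the fingers and spatula above 0.5 N and contact force between spatula and bath below 0.2 N and linear speed of spatula below 0.03 m/s and distance of tweezers from where it was at the start of the episode below 0.03 m); the arm keeps its last pose, push and grip.
It fails at once if the spatula, once lifted off the tank floor, is pried or knocked against the bath with more than 8 N (contact force between spatula and bath above 8 N and height (world z) of spatula_grip above 0.07 m).
It fails at once if the tweezers or a bystander on the worktop are moved by more than 30 mm (distance of any of tweezers, kidney_dish, cassette_shut, indicator_tape from where it was at the start of the episode above 0.03 m).
It also fails if it takes over 61 s, if anything falls off the work surface, if the arm or the gripper's body presses on something with over 40 N, if the wrist force passes 120 N, or if a joint passes its speed limit or range.

### The arm

A 6-joint arm with a two-finger parallel gripper is mounted at the origin on a cart in front of the work surface, level with it; the furniture and walls round the work are solid. World frame = base frame: x ahead of the robot, y to its left, z up, the work surface at z = 0. Lengths are in m, angles in rad, forces in N, time in s.
With the tool pointing down it reaches from about 0.425 to 0.95 m from the base axis. Payload 3.5 kg.
Tool frame: the origin (TCP) lies at the very end of the fingers, on their centre line; the grasp point (between the pads) lies 19 mm behind it; z points along the fingers, y is the line along which they close (so a half turn about z gives the same grasp; the last joint's range is limited). The gripper opens to 85 mm and grips with 20 to 120 N. Pads are 22 mm wide; open, the fingers measure 114 mm over their backs; the gripper's body (76 mm by 85 mm) begins 54 mm behind the grasp point. The pads swing forward as they close: fully open they stand 13 mm farther back than shut.
Start: joints at [-1.384, 0.286, 1.577, -0, 1.279, -0.15], TCP at [0.223, -0.637, 0.231] pointing down, gripper open.
Joint ranges: [-2.77, 2.77], [-0.9, 2.22], [0.21, 2.48], [-1.53, 4.67], [0.24, 2.81], [-2.84, 2.84]. Speed limits (rad/s): [2.79, 2.79, 3.14, 3.14, 3.14, 3.14].

### API

Orientations are given as a rotation vector (axis times angle).
In Python, from station import manip, imaging, job gives the robot as it stands (manip), with the cameras (imaging) and the job (job).
- The arm moves only by the tool advance, called after "Call:" by a JSON object that holds its "op" and its "data", one argument or row to a line. Schema: {"type":"object","properties":{"deltas":{"type":"object","properties":{"segments":{"type":"array","items":{"type":"array","items":{"type":"number"},"minItems":6,"maxItems":6},"minItems":1,"maxItems":20}},"additionalProperties":false,"required":["segments"]},"jaw":{"type":"number"},"only":{"type":"string"},"quiet":{"type":"boolean"},"lines":{"type":"string"}},"required":["deltas"],"additionalProperties":false}. deltas is an object whose key "segments" holds a list of rows, 1 to 20 of them, each of 6 numbers: dx, dy, dz in normalised numbers (1 is 400 mm), then a rotation vector rx, ry, rz in a scale on which 1.0 is 180 degrees; each row is the pose to reach, as a shift and turn from the pose commanded when the call began, along the tool's axes at that moment; what a row does not reach only later rows make up. A row lasts 1/8 s, in which the tool goes at most 0.0625 m and 0.188 rad, less where a joint would pass 70% of its speed; a pose out of reach is approached as far as the arm can. jaw is the finger opening in m, set as the call begins (left out keeps the last). The fingers move at their own pace and stop on an object; the grip force is fixed at half the most. Time passes only in rows, so rows that do not move let the fingers close. The tool returns the time, the measured TCP pose, the force, the opening and the grip force at its end. only (a regular expression) keeps the lines of the reply that match it, lines (a string "A,B") keeps lines A to B, and quiet returns only ok. A shift or turn number past 1, either way, is cut back to 1. Input that does not fit is refused with a message, and nothing moves.
- manip.get_state(): the state, without advancing time (a new reading comes with each control period).
- imaging.grab_frame(name): name is "scene" or "top"; returns a dict with "image" (480x640x3 uint8, red, green, blue), "mtx" (3x3 intrinsics, pixels), "position" and "attitude" of the camera in the world. Camera axes: x right, y up, looking along -z (the intrinsics and any distortion apply to the point x, -y, -z); pixel columns grow to the right and rows downward; lengths in m; the calibration is good to about 2 mm. A picture is of the moment at which its call begins. There is no depth.
- job.sign_off(): hands the job in; it is judged then, once.
The state is a dict: "clock": time; "qpos": joint angles; "qvel": joint speeds; "joint_efforts": joint torques, N m; "ee_pos": TCP position; "tcp_rot": TCP orientation; "contact_force": force on the tool from outside, world axes, zero at the start; "moment": the same for the moment, N m; "gripper_width": finger opening in m; "grip_force": force on a finger pad.
Only numpy, scipy, OpenCV 4.12 (cv2) and the standard library are available. Lean on these libraries where they do the work, as an engineer would, in place of code of your own. Each camera call takes 0.05 s, during which the arm holds its last target. There are 200 camera calls.

## Working session

There is one attempt and no reset: what is moved stays moved. The work goes in short steps, Python scripts to look and compute and a tool call to move; the robot and the scene stay as the last step left them, time stands still between calls to the robot, and variables do not carry over. Pictures are saved under pics/ and viewed, at most 10 in all, crops included, and the job is handed in when it is done.

```bash
ls; mkdir -p pics
```

Run:
```python
from station import manip, imaging, job
import cv2
for n in("scene","top"):
    f=imaging.grab_frame(n); cv2.imwrite(f"pics/{n}0.png",f["image"][:,:,::-1]); print(n,f["mtx"].tolist(),f["position"],f["attitude"],[k for k in f])
print(manip.get_state())
```

```text
pics
station.py
scene [[457.6848376246314, 0.0, 318.0068346870046], [0.0, 457.6848376246314, 241.40094149613304], [0.0, 0.0, 1.0]] [0.09733837 0.38996808 0.80611147] [ 0.321163   -0.81371426 -2.24268416] ['image', 'mtx', 'position', 'attitude']
top [[591.9593793775782, 0.0, 326.4898880892157], [0.0, 591.9593793775782, 236.78603722952982], [0.0, 0.0, 1.0]] [ 0.42470016 -0.04865409  1.34701474] [ 0.05817692 -0.05745229 -1.54924397] ['image', 'mtx', 'position', 'attitude']
{'clock': 0.1, 'qpos': array([-1.38399553e+00,  2.87133111e-01,  1.57801577e+00,  2.02917470e-05,
        1.27862250e+00, -1.49974666e-01]), 'qvel': array([ 1.81986592e-03, -7.89085964e-04, -3.86722097e-03,  4.63853345e-04,
       -3.51312901e-05, -9.07528163e-04]), 'joint_efforts': array([ 8.85315822e-04, -4.07299519e+01, -2.93698078e+01, -1.16256342e-04,
        3.44609027e-03,  1.02950327e-05]), 'ee_pos': array([ 0.22298815, -0.63647655,  0.23005618]), 'tcp_rot': array([-3.09501240e+00, -5.26135046e-01,  3.24814573e-05]), 'contact_force': array([-0.30224215,  0.44560577,  0.24312086]), 'moment': array([-0.01107871,  0.03053927, -0.00532907]), 'grip_force': 0.0, 'gripper_width': 0.08537379209341313}
```

View pics/scene0.png

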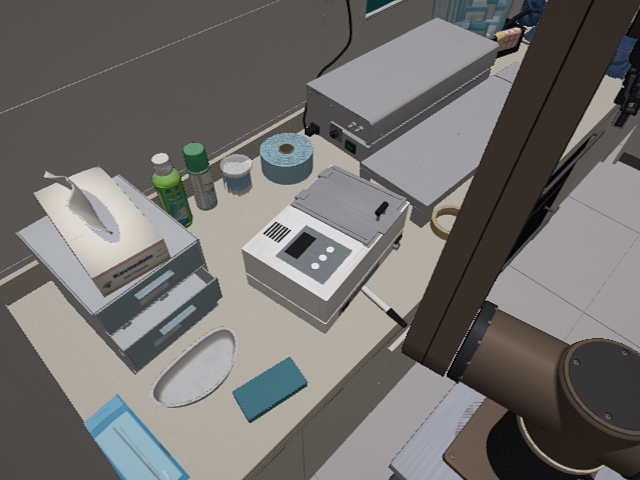

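View pics/top0.png

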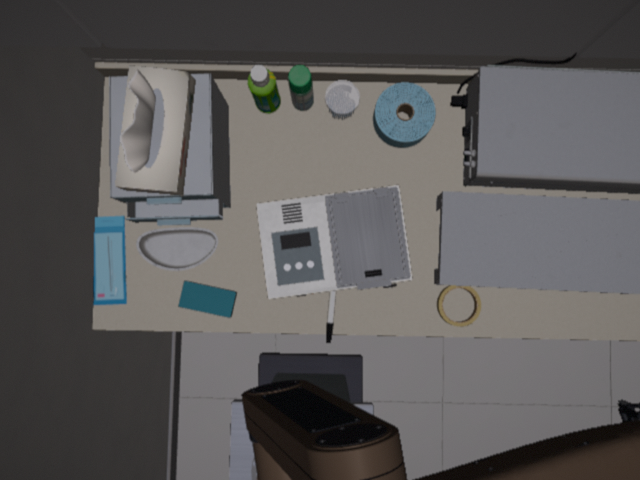

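Both views show the bath: in the top view its rim corners are near (257,203), (399,187), (410,281) and (267,298), with the pull at (373,273). In the scene view the pull is at (382,209). Next I zoom in to get more precise corners.

Create h.py:
```python
import numpy as np, cv2
from scipy.spatial.transform import Rotation as R
from station import manip, imaging, job
def proj(f,P):
    P=np.atleast_2d(P); c=(R.from_rotvec(f["attitude"]).inv().apply(P-f["position"]))*[1,-1,-1]
    p=c@np.array(f["mtx"]).T; return p[:,:2]/p[:,2:]
def ray(f,uv,z):
    d=np.linalg.inv(f["mtx"])@[*uv,1]; d=R.from_rotvec(f["attitude"]).apply(d*[1,-1,-1]); p=np.array(f["position"])
    return p+d*(z-p[2])/d[2]
def bath(b,P):  # b=x,y,yaw
    return R.from_rotvec([0,0,b[2]]).apply(np.atleast_2d(P))+[b[0],b[1],0]
```

Run:
```python
import cv2
a=cv2.imread("pics/top0.png")[180:305,250:420]; cv2.imwrite("pics/c1.png",cv2.resize(a,None,fx=4.5,fy=4.5,interpolation=cv2.INTER_CUBIC))
a=cv2.imread("pics/scene0.png")[160:330,235:420]; cv2.imwrite("pics/c2.png",cv2.resize(a,None,fx=3.5,fy=3.5,interpolation=cv2.INTER_CUBIC))
```

```text
(no output)
```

View pics/c1.png

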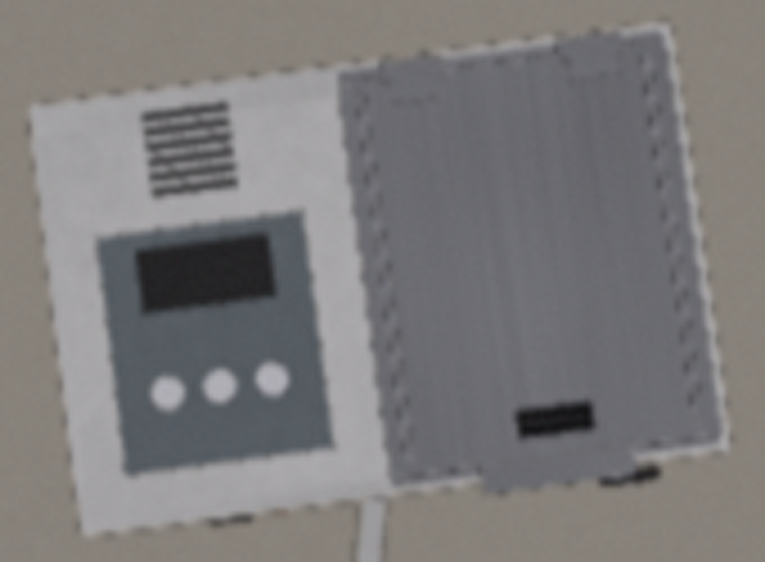

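View pics/c2.png

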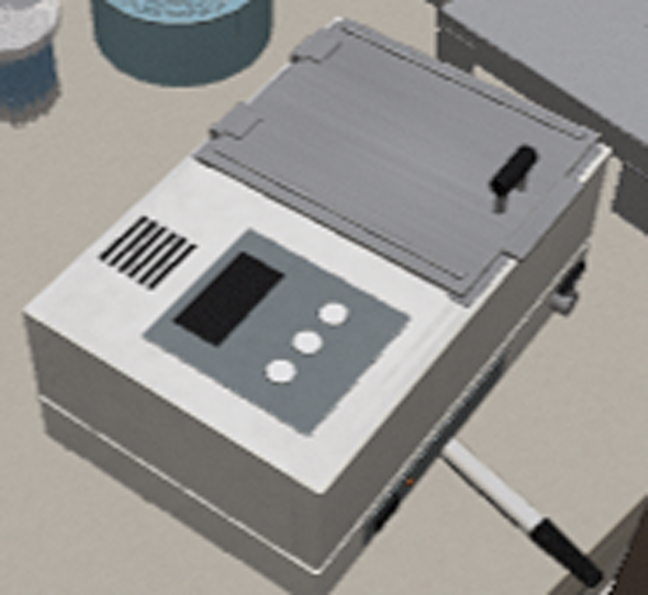

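The top crop gives rim corners at (31,103), (668,24), (728,449) and (86,535), with the pull at (556,419). The scene crop gives corners at (25,314), (323,492) and (608,150), with the pull at (514,170).

Run:
```python
from h import *
from scipy.optimize import least_squares
ft=imaging.grab_frame("top"); fs=imaging.grab_frame("scene")
T=(np.array([[31,103],[668,24],[728,449],[86,535],[556,419]])+.5)/4.5-.5+[250,180]
S=(np.array([[25,314],[323,492],[608,150],[514,170]])+.5)/3.5-.5+[235,160]
PT=np.array([[.1,.15,.13],[.1,-.15,.13],[-.1,-.15,.13],[-.1,.15,.13],[.085-.168,-.068,.1585]])
PS=PT[[0,3,2,4]]
# pull triangulated freely
r=lambda b:np.r_[(proj(ft,bath(b,PT[:4]))-T[:4]).ravel(),(proj(fs,bath(b,PS[:3]))-S[:3]).ravel()]
for nm,g in(("both",r),("top",lambda b:r(b)[:8]),("scene",lambda b:r(b)[8:])):
    s=least_squares(g,[.6,0,0]); print(nm,s.x.round(4),s.fun.round(1))
b=least_squares(r,[.6,0,0]).x
q=least_squares(lambda p:np.r_[(proj(ft,p)-T[4]).ravel(),(proj(fs,p)-S[3]).ravel()],[.5,-.1,.15]); 
print("pull",q.x,q.fun, "in bath",R.from_rotvec([0,0,-b[2]]).apply(q.x-[b[0],b[1],0]))
print("pull top@.1585",ray(ft,T[4],.162))
for uv,z in(((440,193),.1),((440,290),.1),((478,68),.2)): print(ray(ft,uv,z))
```

```text
both [ 0.5049 -0.0619  0.1563] [-1.3  1.2  0.6 -0.6  1.3  0.7 -1.2  1.4 -1.8 -2.  -0.5  0.1  1.  -1.7]
top [ 0.5063 -0.0622  0.1505] [-0.9  0.1  1.  -0.9  1.2  0.4 -1.3  0.4]
scene [ 0.5031 -0.0608  0.1627] [-1.5 -0.7  0.5  1.2  1.1 -1.3]
pull [ 0.44148896 -0.14265861  0.16015513] [ 0.27615846  0.41264406 -0.47973868 -0.05657176] in bath [-0.075166   -0.06991063  0.16015513]
pull top@.1585 [ 0.44227446 -0.14194844  0.162     ]
[ 0.615168   -0.28623338  0.1       ]
[ 0.40991742 -0.28759474  0.1       ]
[ 0.85165084 -0.34093884  0.2       ]
```

Add to h.py:
```python
b=[.505,-.062,.155]
def down(yaw,pitch=0,roll=0):
    # tool z down, tool x at yaw; pitch about tool y, roll about tool x
    return R.from_euler("z",yaw)*R.from_euler("x",np.pi)*R.from_euler("y",pitch)*R.from_euler("x",roll)
def to(p,Rt):
    s=manip.get_state(); Rc=R.from_rotvec(s["tcp_rot"]); np.set_printoptions(suppress=True,precision=4)
    for q,r in zip(np.atleast_2d(p),Rt if isinstance(Rt,list) else [Rt]*len(np.atleast_2d(p))): print(np.r_[Rc.inv().apply(q-s["ee_pos"]),(Rc.inv()*r).as_rotvec()].round(4))
```

```bash
python3 -c "
from h import *
to([[.223,-.5,.3],[.4415,-.1425,.25],[.4415,-.1425,.142]],down(.155))"
```

```text
[ 0.0452 -0.1291 -0.0694 -0.0016 -0.0001  0.1818]
[ 0.3695 -0.3942 -0.0189 -0.0016 -0.0001  0.1818]
[ 0.3695 -0.394   0.0891 -0.0016 -0.0001  0.1818]
```

Careful with the scale: shifts go in shares of 400 mm and turns go in shares of 180 degrees. That gives: -0.394 m is -0.985, 0.37 m is 0.925, 0.182 rad is 0.0579.

Call:
{"op": "advance", "data": {
  "deltas": {"segments": [[0.05,-0.15,-0.1,0,0,0],[0.1125,-0.325,-0.175,0,0,0.0318],[0.25,-0.425,-0.175,0,0,0.0573],[0.375,-0.525,-0.175,0,0,0.0573],[0.5,-0.625,-0.175,0,0,0.0573],[0.625,-0.725,-0.15,0,0,0.0573],[0.725,-0.825,-0.125,0,0,0.0573],[0.825,-0.9,-0.075,0,0,0.0573],[0.925,-0.985,-0.05,0,0,0.0579],[0.9238,-0.985,0.05,0,0,0.0579],[0.9238,-0.985,0.1,0,0,0.0579],[0.9238,-0.985,0.1,0,0,0.0579],[0.9238,-0.985,0.1,0,0,0.0579]]},
  "jaw": 0.085
}}

```text
clock: 1.82
ee_pos: [0.4421, -0.1436, 0.1924]
tcp_rot: [3.131, 0.242, 0.002]
contact_force: [0.1, 0.4, -0.0]
gripper_width: 0.0846
grip_force: 0.0
```

```bash
python3 -c "
from h import *
f=imaging.grab_frame('scene'); a=f['image'][110:300,270:470,::-1]; cv2.imwrite('pics/s1.png',cv2.resize(a,None,fx=3,fy=3))
to([[.4415,-.1425,.142]],down(.155)); print(manip.get_state()['ee_pos'])"
```

```text
[-0.0007 -0.0015  0.0508  0.0017 -0.0021 -0.0009]
[ 0.4423 -0.1438  0.1929]
```

View pics/s1.png

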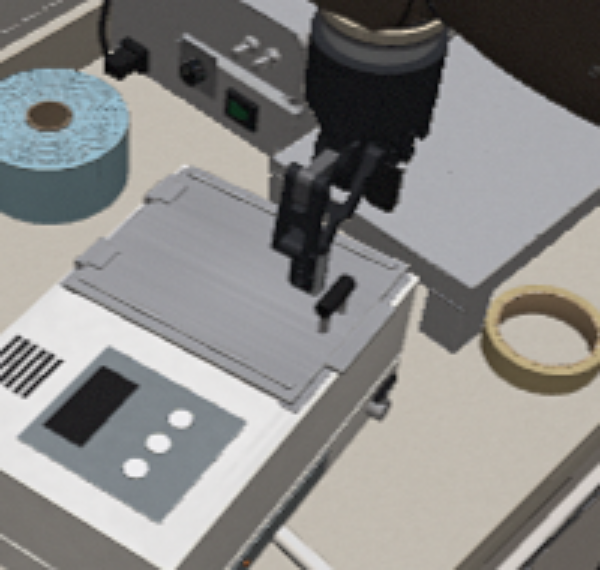

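The fingers are open above the pull. The left finger shows at (305,270) and the bar at (338,298), which fits the plan, so I descend and pinch the bar.

In the tool's units: 0.05 m is 0.125, 0.025 m is 0.0625.

Call:
{"op": "advance", "data": {
  "deltas": {"segments": [[0,-0.0025,0.0625,0,0,0],[0,-0.0025,0.125,0,0,0],[0,-0.0025,0.125,0,0,0]]}
}}

```text
clock: 2.25
ee_pos: [0.4407, -0.142, 0.1407]
tcp_rot: [-3.131, -0.242, 0.003]
contact_force: [0.4, 1.2, 0.3]
gripper_width: 0.0852
grip_force: 0.0
```

Call:
{"op": "advance", "data": {
  "deltas": {"segments": [[0,0,0,0,0,0],[0,0,0,0,0,0],[0,0,0,0,0,0],[0,0,0,0,0,0],[0,0,0,0,0,0],[0,0,0,0,0,0]]},
  "jaw": 0.02
}}

```text
clock: 3.0
ee_pos: [0.4417, -0.1417, 0.1414]
tcp_rot: [-3.131, -0.243, -0.001]
contact_force: [0.1, 3.4, 0.4]
gripper_width: 0.0326
grip_force: 59.3
```

Run:
```python
from h import *
s=manip.get_state(); print(s['ee_pos'],s['contact_force'])
Rc=R.from_rotvec(s["tcp_rot"])
p0=s['ee_pos']; c0=np.array([-.168,0,.025])
for th in np.arange(0,1.85,.1):
    c=R.from_euler("y",th).apply(c0)
    d=R.from_euler("z",.155).apply(c-c0)
    print(round(th,2),Rc.inv().apply(d).round(4))
```

```text
[ 0.4416804  -0.1417254   0.14139151] [0.07587167 3.40502537 0.40758542]
0.0 [0. 0. 0.]
0.1 [ 0.0033 -0.     -0.0166]
0.2 [ 0.0083 -0.     -0.0329]
0.3 [ 0.0149 -0.     -0.0485]
0.4 [ 0.023  -0.0001 -0.0634]
0.5 [ 0.0326 -0.0001 -0.0775]
0.6 [ 0.0435 -0.0001 -0.0905]
0.7 [ 5.570e-02 -1.000e-04 -1.023e-01]
0.8 [ 6.900e-02 -1.000e-04 -1.129e-01]
0.9 [ 8.320e-02 -1.000e-04 -1.221e-01]
1.0 [ 9.840e-02 -1.000e-04 -1.298e-01]
1.1 [ 1.142e-01 -1.000e-04 -1.360e-01]
1.2 [ 1.305e-01 -1.000e-04 -1.406e-01]
1.3 [ 0.1472 -0.0002 -0.1435]
1.4 [ 0.1642 -0.0002 -0.1447]
1.5 [ 0.1812 -0.0002 -0.1442]
1.6 [ 0.198  -0.0002 -0.1421]
1.7 [ 2.145e-01 -2.000e-04 -1.382e-01]
1.8 [ 2.306e-01 -2.000e-04 -1.328e-01]
```

In the tool's units: -0.1221 m is -0.3053, -0.1129 m is -0.2823.

Call:
{"op": "advance", "data": {
  "deltas": {"segments": [[0.0083,0,-0.0415,0,0,0],[0.0208,0,-0.0825,0,0,0],[0.0375,0,-0.1213,0,0,0],[0.0575,0,-0.1585,0,0,0],[0.0815,0,-0.1938,0,0,0],[0.1088,0,-0.2263,0,0,0],[0.1393,0,-0.2558,0,0,0],[0.1725,0,-0.2823,0,0,0],[0.208,0,-0.3053,0,0,0]]},
  "jaw": 0.02
}}

```text
clock: 4.12
ee_pos: [0.5235, -0.1291, 0.2633]
tcp_rot: [-3.132, -0.243, 0.006]
contact_force: [-0.0, 0.1, -9.9]
gripper_width: 0.0321
grip_force: 60.3
```

In the tool's units: 0.1427 m is 0.3568, 0.1313 m is 0.3283.

Call:
{"op": "advance", "data": {
  "deltas": {"segments": [[0.038,0,-0.0193,0,0,0],[0.0775,0,-0.0348,0,0,0],[0.1183,0,-0.0463,0,0,0],[0.16,0,-0.0535,0,0,0],[0.2025,0,-0.0565,0,0,0],[0.245,0,-0.0553,0,0,0],[0.287,0,-0.05,0,0,0],[0.3283,0,-0.0403,0,0,0],[0.3568,0,-0.0313,0,0,0],[0.3568,0,-0.0313,0,0,0],[0.3568,0,-0.0313,0,0,0]]}
}}

```text
clock: 5.5
ee_pos: [0.6658, -0.1072, 0.2774]
tcp_rot: [3.131, 0.243, 0.006]
contact_force: [-0.1, 1.6, 1.6]
gripper_width: 0.032
grip_force: 59.7
```

```bash
python3 -c "
from h import *
f=imaging.grab_frame('scene'); cv2.imwrite('pics/s2.png',f['image'][:,:,::-1]);f=imaging.grab_frame('top'); cv2.imwrite('pics/t2.png',f['image'][:,:,::-1])
print(manip.get_state()['qpos'])"
```

```text
[-3.10355632e-01  2.52361520e-01  1.53381808e+00  6.69630186e-04
  1.35169757e+00  1.10534912e+00]
```

View pics/s2.png

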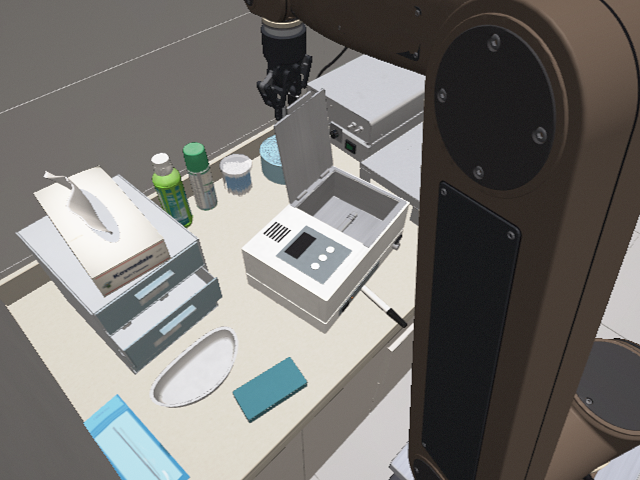

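The cover stands past vertical at (305,145) and the hatch is open, with the tank floor visible around (350,215). I release, rise and clear away for a look inside.

In the tool's units: -0.36 m is -0.9, 0.29 m is 0.725.

Call:
{"op": "advance", "data": {
  "deltas": {"segments": [[0,0,0,0,0,0],[0,0,0,0,0,0],[0,0,0,0,0,0],[0,0,-0.1,0,0,0],[0,0,-0.225,0,0,0],[-0.125,0.1,-0.25,0,0,0],[-0.25,0.2,-0.25,0,0,0],[-0.375,0.3,-0.25,0,0,0],[-0.5,0.4,-0.25,0,0,0],[-0.625,0.5,-0.25,0,0,0],[-0.75,0.6,-0.25,0,0,0],[-0.9,0.725,-0.25,0,0,0],[-0.9,0.725,-0.25,0,0,0]]},
  "jaw": 0.085
}}

```text
clock: 7.22
ee_pos: [0.3511, -0.4515, 0.3757]
tcp_rot: [3.132, 0.237, -0.001]
contact_force: [0.6, -0.3, -0.6]
gripper_width: 0.085
grip_force: 0.0
```

```bash
python3 -c "
from h import *
a=[]
for n,(u,v) in (('top',(320,180)),('scene',(265,80))):
    f=imaging.grab_frame(n); cv2.imwrite(f'pics/{n}3.png',f['image'][:,:,::-1]); a.append(cv2.resize(f['image'][v:v+150,u:u+110,::-1],None,fx=3.6,fy=3.6,interpolation=cv2.INTER_CUBIC))
cv2.imwrite('pics/c3.png',np.hstack(a)); print(a[0].shape)"
```

```text
(540, 396, 3)
```

View pics/c3.png

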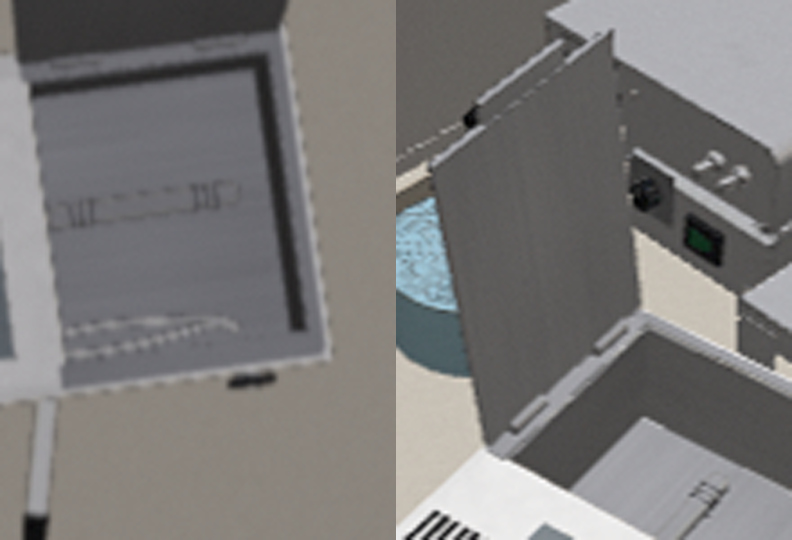

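The handle lies from about (50,215) to its butt at (241,190) in the top crop, and the tweezers lie lower at (60–235,320–355). A contrast-enhanced enlargement should fix the handle's axis.

```bash
python3 -c "
import cv2
a=cv2.imread('pics/top3.png',0)[218:250,324:398]; a=cv2.normalize(a,None,0,255,cv2.NORM_MINMAX); a=cv2.createCLAHE(3,(2,2)).apply(a)
cv2.imwrite('pics/c4.png',cv2.resize(a,None,fx=10,fy=10,interpolation=cv2.INTER_CUBIC))"
```

```text
(no output)
```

View pics/c4.png

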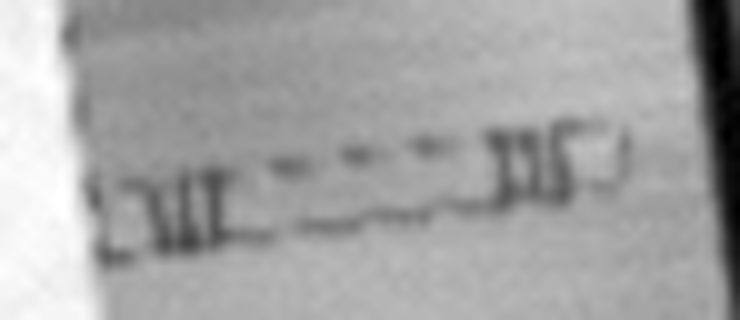

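The enlargement shows the handle axis running from (185,211) through (525,168) to the butt at about (628,155).

Run:
```python
from h import *
f=imaging.grab_frame("top")
w=lambda c,z=.06:ray(f,(np.array(c)+.5)/10-.5+[324,218],z)
B,G2,G1=w((628,155)),w((525,168)),w((185,211))
print(B,G1,G2); d=G1-B; d/=np.linalg.norm(d); print("yaw of y axis",np.arctan2(d[1],d[0])-np.pi/2)
g=B+.059*d; print("grip",g,"in bath",[R.from_rotvec([0,0,-b[2]]).apply(p-[b[0],b[1],0]).round(4) for p in(B,g)], 'width',np.linalg.norm(w((345,157))-w((345,220))))
# tank corner check (floor right wall)
```

```text
[ 0.53075738 -0.1774363   0.06      ] [ 0.51650497 -0.08106061  0.06      ] [ 0.52744622 -0.15501591  0.06      ]
yaw of y axis 0.14681968233674336
grip [ 0.5221261  -0.11907106  0.06      ] in bath [array([ 0.0076, -0.118 ,  0.06  ]), array([ 0.0081, -0.059 ,  0.06  ])] width 0.013773795295167028
```

```bash
python3 -c "
from h import *
to([[.5224,-.121,.25],[.5224,-.121,.053]],down(1.721)); print(manip.get_state()['qpos'])"
```

```text
[ 0.2175 -0.2995  0.1258 -0.0002 -0.0005 -1.5689]
[ 0.2174 -0.2994  0.3228 -0.0002 -0.0005 -1.5689]
[-1.0835 -0.0156  1.6524  0.0003  1.5052  0.3352]
```

In the tool's units: -0.2995 m is -0.7488, -0.27 m is -0.675, -1.569 rad is -0.4994.

Call:
{"op": "advance", "data": {
  "deltas": {"segments": [[0.075,-0.1,0,0,0,-0.0573],[0.15,-0.2,0,0,0,-0.1146],[0.225,-0.3,0,0,0,-0.1719],[0.3,-0.4,0.025,0,0,-0.2292],[0.375,-0.5,0.075,0,0,-0.2865],[0.425,-0.6,0.15,0,0,-0.3438],[0.475,-0.675,0.2,0,0,-0.4011],[0.5438,-0.7488,0.25,0,0,-0.4584],[0.5438,-0.7488,0.3,0,0,-0.4994],[0.5438,-0.7488,0.375,0,0,-0.4994],[0.5438,-0.7488,0.425,0,0,-0.4994],[0.5438,-0.7488,0.425,0,0,-0.4994],[0.5438,-0.7488,0.425,0,0,-0.4994]]},
  "jaw": 0.045
}}

```text
clock: 9.0
ee_pos: [0.5231, -0.1193, 0.2071]
tcp_rot: [2.043, 2.385, 0.001]
contact_force: [-0.0, 0.7, 0.5]
gripper_width: 0.0453
grip_force: 0.0
```

```bash
python3 -c "
from h import *
to([[.5224,-.121,.053]],down(1.721)); print(manip.get_state()['qpos'])
a=[]
for n,(u,v) in (('top',(320,180)),('scene',(265,80))):
    f=imaging.grab_frame(n); a.append(cv2.resize(f['image'][v:v+150,u:u+110,::-1],None,fx=3.6,fy=3.6,interpolation=cv2.INTER_CUBIC))
cv2.imwrite('pics/c5.png',np.hstack(a))"
```

```text
[-0.0014 -0.0012  0.1541  0.0016  0.0008  0.0039]
[-0.4135  0.0011  1.941   0.0002  1.1978 -0.5677]
```

In the tool's units: 0.152 m is 0.38, 0.145 m is 0.3625, 0.003 rad is 0.001.

Call:
{"op": "advance", "data": {
  "deltas": {"segments": [[-0.0025,-0.0025,0.125,0,0,0.001],[-0.0025,-0.0025,0.25,0,0,0.001],[-0.0025,-0.0025,0.325,0,0,0.001],[-0.0025,-0.0025,0.3625,0,0,0.001],[-0.0025,-0.0025,0.38,0,0,0.001],[-0.0025,-0.0025,0.38,0,0,0.001]]}
}}

```text
clock: 9.85
ee_pos: [0.5224, -0.1213, 0.0549]
tcp_rot: [2.048, 2.38, 0.001]
contact_force: [-0.3, -0.2, 0.7]
gripper_width: 0.0452
grip_force: 0.0
```

In the tool's units: 0.002 m is 0.005.

Call:
{"op": "advance", "data": {
  "deltas": {"segments": [[0,0,0.005,0,0,0],[0,0,0.005,0,0,0],[0,0,0.005,0,0,0],[0,0,0.005,0,0,0],[0,0,0.005,0,0,0],[0,0,0.005,0,0,0],[0,0,0.005,0,0,0]]},
  "jaw": 0
}}

```text
clock: 10.72
ee_pos: [0.5224, -0.1213, 0.0531]
tcp_rot: [2.047, 2.38, 0.001]
contact_force: [-0.5, -0.4, 6.1]
gripper_width: 0.0124
grip_force: 61.7
```

```bash
python3 -c "
from h import *
a=[]
for n,(u,v) in (('top',(320,180)),('scene',(265,80))):
    f=imaging.grab_frame(n); a.append(cv2.resize(f['image'][v:v+150,u:u+110,::-1],None,fx=3.6,fy=3.6,interpolation=cv2.INTER_CUBIC))
cv2.imwrite('pics/c6.png',np.hstack(a))"
```

```text
(no output)
```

View pics/c6.png

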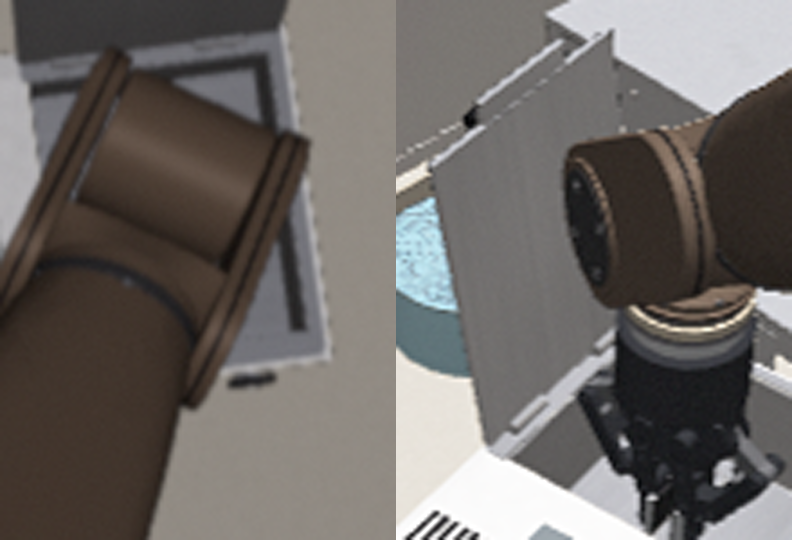

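The fingers hold the handle: the opening reads 12.4 mm with 62 N grip force, and the hand sits inside the hatch. Next I work out the slanted withdrawal.

Create way.py:
```python
from h import *
import sys
W=[(.092,.056,0),(.092,.060,0),(.092,.060,3),(.092,.060,6),(.091,.060,9),(.090,.060,12),(.088,.060,15),(.084,.060,18),(.078,.060,20),(.072,.060,22),(.070,.060,24),
(.05,.069,24),(.03,.078,24),(.01,.088,24),(-.005,.096,24),(-.02,.11,24),(-.025,.15,24),(-.025,.20,22),(-.01,.23,14),(.01,.25,7),(.037,.26,0)]
L=.153
def pose(w):
    y,z,a=w; a=np.deg2rad(a)
    return np.array([y-L*np.cos(a)-.003*np.sin(a),0,-(z+L*np.sin(a)-.003*np.cos(a))]),R.from_euler("y",-a)
def rows(i0,i1):
    p0,r0=pose(W[i0])
    for w in W[i0+1:i1+1]:
        p,r=pose(w); print(w,r0.inv().apply(p-p0).round(4),(r0.inv()*r).as_rotvec().round(3))
rows(0,10);rows(10,15);rows(15,20)
```

```bash
python3 way.py
```

```text
(0.092, 0.06, 0) [ 0.     0.    -0.004] [0. 0. 0.]
(0.092, 0.06, 3) [ 0.0001  0.     -0.012 ] [ 0.    -0.052  0.   ]
(0.092, 0.06, 6) [ 0.0005  0.     -0.02  ] [ 0.    -0.105  0.   ]
(0.091, 0.06, 9) [ 0.0004  0.     -0.028 ] [ 0.    -0.157  0.   ]
(0.09, 0.06, 12) [ 0.0007  0.     -0.0359] [ 0.    -0.209  0.   ]
(0.088, 0.06, 15) [ 0.0004  0.     -0.0437] [ 0.    -0.262  0.   ]
(0.084, 0.06, 18) [-0.0014  0.     -0.0514] [ 0.    -0.314  0.   ]
(0.078, 0.06, 20) [-0.0058  0.     -0.0565] [ 0.    -0.349  0.   ]
(0.072, 0.06, 22) [-0.01    0.     -0.0615] [ 0.    -0.384  0.   ]
(0.07, 0.06, 24) [-0.01    0.     -0.0665] [ 0.    -0.419  0.   ]
(0.05, 0.069, 24) [-0.0219  0.     -0.0001] [0. 0. 0.]
(0.03, 0.078, 24) [-0.0439  0.     -0.0002] [0. 0. 0.]
(0.01, 0.088, 24) [-0.0662  0.     -0.0012] [0. 0. 0.]
(-0.005, 0.096, 24) [-0.0832  0.     -0.0024] [0. 0. 0.]
(-0.02, 0.11, 24) [-0.1026  0.     -0.0091] [0. 0. 0.]
(-0.025, 0.15, 24) [-0.0208  0.     -0.0345] [0. 0. 0.]
(-0.025, 0.2, 22) [-0.041   0.     -0.0748] [0.    0.035 0.   ]
(-0.01, 0.23, 14) [-0.0368  0.     -0.0872] [0.    0.175 0.   ]
(0.01, 0.25, 7) [-0.022   0.     -0.0955] [0.    0.297 0.   ]
(0.037, 0.26, 0) [ 0.0055  0.     -0.0982] [0.    0.419 0.   ]
```

In the tool's units: -0.02 m is -0.05, -0.012 m is -0.03, -0.105 rad is -0.0334.

Call:
{"op": "advance", "data": {
  "deltas": {"segments": [[0,0,-0.005,0,0,0],[0,0,-0.01,0,0,0],[0,0,-0.02,0,-0.0083,0],[0,0,-0.03,0,-0.0166,0],[0,0,-0.05,0,-0.0334,0],[0,0,-0.05,0,-0.0334,0],[0,0,-0.05,0,-0.0334,0]]}
}}

```text
clock: 11.7
ee_pos: [0.5215, -0.1208, 0.0719]
tcp_rot: [1.995, 2.32, -0.105]
contact_force: [-0.5, 0.6, -0.6]
gripper_width: 0.0121
grip_force: 61.0
```

```bash
python3 -c "
from h import *
for n,(u,v) in (('scene',(295,100)),):
    f=imaging.grab_frame(n); cv2.imwrite('pics/c7.png',cv2.resize(f['image'][v:v+150,u:u+150,::-1],None,fx=4,fy=4,interpolation=cv2.INTER_CUBIC))"
```

```text
(no output)
```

View pics/c7.png

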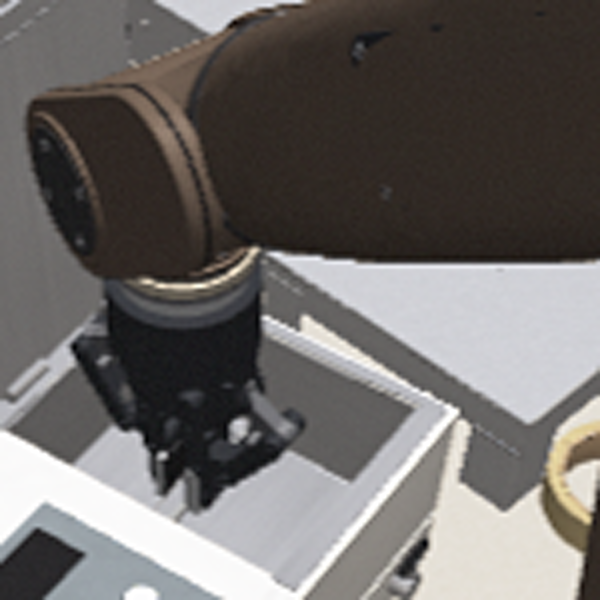

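The hand lifts freely, with the handle in the fingertips around (185,500) and only the spatula's weight on the wrist. I continue the tilt.

```bash
sed -i '$d' way.py; echo 'rows(int(sys.argv[1]),int(sys.argv[2]))'>>way.py; python3 way.py 3 10
```

```text
(0.091, 0.06, 9) [-0.0009  0.     -0.0079] [ 0.    -0.052  0.   ]
(0.09, 0.06, 12) [-0.0015  0.     -0.0158] [ 0.    -0.105  0.   ]
(0.088, 0.06, 15) [-0.0026  0.     -0.0236] [ 0.    -0.157  0.   ]
(0.084, 0.06, 18) [-0.0052  0.     -0.031 ] [ 0.    -0.209  0.   ]
(0.078, 0.06, 20) [-0.0101  0.     -0.0356] [ 0.    -0.244  0.   ]
(0.072, 0.06, 22) [-0.0148  0.     -0.0402] [ 0.    -0.279  0.   ]
(0.07, 0.06, 24) [-0.0153  0.     -0.0451] [ 0.    -0.314  0.   ]
```

In the tool's units: -0.031 m is -0.0775, -0.0275 m is -0.0688, -0.209 rad is -0.0665.

Call:
{"op": "advance", "data": {
  "deltas": {"segments": [[-0.0013,0,-0.01,0,-0.0083,0],[-0.0025,0,-0.02,0,-0.0166,0],[-0.0038,0,-0.04,0,-0.0334,0],[-0.0065,0,-0.059,0,-0.05,0],[-0.01,0,-0.0688,0,-0.0583,0],[-0.0125,0,-0.0775,0,-0.0665,0],[-0.0125,0,-0.0775,0,-0.0665,0]]}
}}

```text
clock: 12.62
ee_pos: [0.5219, -0.1225, 0.1034]
tcp_rot: [1.883, 2.19, -0.298]
contact_force: [-0.9, 0.3, -0.6]
gripper_width: 0.0119
grip_force: 61.0
```

Call:
{"op": "advance", "data": {
  "deltas": {"segments": [[-0.005,0,-0.0025,0,0,0],[-0.0125,0,-0.0115,0,-0.0111,0],[-0.024,0,-0.023,0,-0.0223,0],[-0.0253,0,-0.0353,0,-0.0334,0],[-0.0253,0,-0.0353,0,-0.0334,0],[-0.0253,0,-0.0353,0,-0.0334,0]]}
}}

```text
clock: 13.38
ee_pos: [0.5226, -0.1281, 0.1196]
tcp_rot: [1.826, 2.122, -0.388]
contact_force: [0.6, -0.9, -0.0]
gripper_width: 0.0121
grip_force: 61.0
```

```bash
python3 way.py 10 15
```

```text
(0.05, 0.069, 24) [-0.0219  0.     -0.0001] [0. 0. 0.]
(0.03, 0.078, 24) [-0.0439  0.     -0.0002] [0. 0. 0.]
(0.01, 0.088, 24) [-0.0662  0.     -0.0012] [0. 0. 0.]
(-0.005, 0.096, 24) [-0.0832  0.     -0.0024] [0. 0. 0.]
(-0.02, 0.11, 24) [-0.1026  0.     -0.0091] [0. 0. 0.]
```

In the tool's units: -0.1056 m is -0.264, -0.003 m is -0.0075.

Call:
{"op": "advance", "data": {
  "deltas": {"segments": [[-0.0275,0,0,0,0,0],[-0.055,0,0,0,0,0],[-0.0825,0,0,0,0,0],[-0.11,0,0,0,0,0],[-0.1375,0,-0.0025,0,0,0],[-0.165,0,-0.0025,0,0,0],[-0.1925,0,-0.005,0,0,0],[-0.2175,0,-0.0075,0,0,0],[-0.24,0,-0.015,0,0,0],[-0.264,0,-0.0225,0,0,0],[-0.264,0,-0.0225,0,0,0]]}
}}

```text
clock: 14.75
ee_pos: [0.537, -0.2203, 0.1721]
tcp_rot: [1.825, 2.119, -0.387]
contact_force: [0.3, -0.4, -0.9]
gripper_width: 0.0117
grip_force: 61.0
```

```bash
python3 -c "
from h import *
f=imaging.grab_frame('scene'); cv2.imwrite('pics/c8.png',cv2.resize(f['image'][60:260,280:480,::-1],None,fx=3,fy=3,interpolation=cv2.INTER_CUBIC))"; python3 way.py 15 20
```

```text
(-0.025, 0.15, 24) [-0.0208  0.     -0.0345] [0. 0. 0.]
(-0.025, 0.2, 22) [-0.041   0.     -0.0748] [0.    0.035 0.   ]
(-0.01, 0.23, 14) [-0.0368  0.     -0.0872] [0.    0.175 0.   ]
(0.01, 0.25, 7) [-0.022   0.     -0.0955] [0.    0.297 0.   ]
(0.037, 0.26, 0) [ 0.0055  0.     -0.0982] [0.    0.419 0.   ]
```

View pics/c8.png

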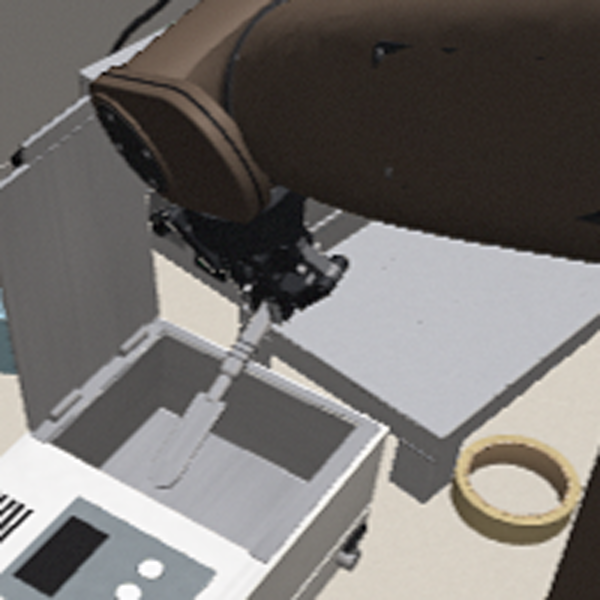

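The spatula is on the slant through the hatch. Its blade tip at (165,480) is clear of the console edge and the handle in the fingers at (265,310) is above the rim. I raise it and level it over the hatch.

In the tool's units: -0.099 m is -0.2475, -0.098 m is -0.245, 0.41 rad is 0.1305.

Call:
{"op": "advance", "data": {
  "deltas": {"segments": [[-0.0175,0,-0.03,0,0,0],[-0.035,0,-0.06,0,0,0],[-0.0525,0,-0.0875,0,0,0],[-0.0775,0,-0.1375,0,0.0032,0],[-0.1025,0,-0.1875,0,0.0111,0],[-0.1025,0,-0.205,0,0.0318,0],[-0.0925,0,-0.22,0,0.0557,0],[-0.075,0,-0.23,0,0.0764,0],[-0.055,0,-0.24,0,0.0955,0],[-0.025,0,-0.245,0,0.1146,0],[0.0075,0,-0.2475,0,0.1305,0],[0.0075,0,-0.2475,0,0.1305,0],[0.0075,0,-0.2475,0,0.1305,0],[0.0075,0,-0.2475,0,0.1305,0]]}
}}

```text
clock: 16.55
ee_pos: [0.5302, -0.1773, 0.2607]
tcp_rot: [2.043, 2.376, -0.009]
contact_force: [-0.4, -0.3, -1.8]
gripper_width: 0.0119
grip_force: 61.0
```

```bash
python3 -c "
from h import *
s=manip.get_state(); Rc=R.from_rotvec(s['tcp_rot']); print('tool x',Rc.as_matrix()[:,0]); m=s['ee_pos']+Rc.apply([.048,0,-.003]); h=bath(b,[0,-.068,.13]); print(m,h,np.linalg.norm((m-h)[0,:2]))
f=imaging.grab_frame('scene'); cv2.imwrite('pics/c9.png',cv2.resize(f['image'][20:270,250:500,::-1],None,fx=2.4,fy=2.4,interpolation=cv2.INTER_CUBIC))"
```

```text
tool x [-0.14961268  0.98869499 -0.00991296]
[ 0.52302995 -0.12978825  0.26321184] [[ 0.51549785 -0.12918478  0.13      ]] 0.007556238395381186
```

View pics/c9.png

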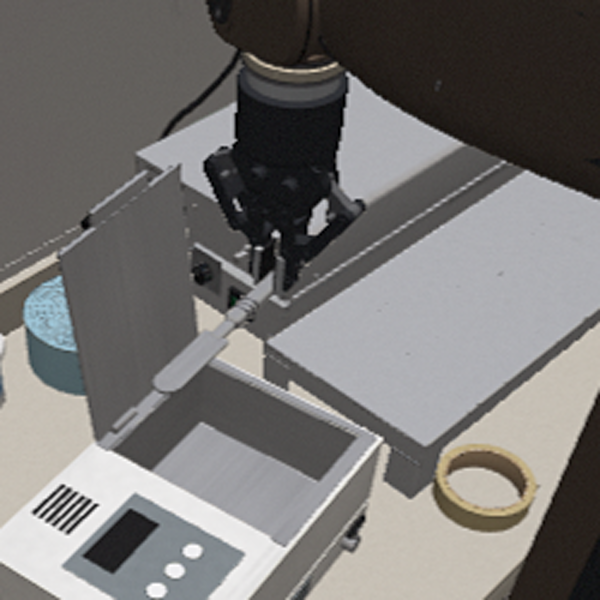

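```bash
python3 -c "
from h import *
s=manip.get_state(); Rc=R.from_rotvec(s['tcp_rot']); f=imaging.grab_frame('scene')
for a in (-10,-5,0,5,10):
  t=s['ee_pos']+Rc.apply(R.from_euler('y',a,degrees=True).apply([.153,0,0])+[0,0,-.003]); print(a,t,proj(f,t))
print(np.abs(s['qvel']).max())"
```

```text
-10 [ 0.50766768 -0.02849833  0.23552509] [[316.08544938 192.3519991 ]]
-5 [ 0.50738341 -0.02664994  0.24874096] [[315.50790508 187.52013152]]
0 [ 0.5072724  -0.02594748  0.26206953] [[315.31121254 182.13423124]]
5 [ 0.5073355  -0.02639629  0.27540937] [[315.51282608 176.22504578]]
10 [ 0.50757223 -0.02799297  0.28865894] [[316.12617798 169.83261976]]
0.004305467780354685
```

The observed tip at (314.6,181.7) matches the prediction for a level spatula, (315.3,182.1), so I hand in.

Call:
{"op": "advance", "data": {
  "deltas": {"segments": [[0,0,0,0,0,0],[0,0,0,0,0,0],[0,0,0,0,0,0]]}
}}

```text
clock: 17.02
ee_pos: [0.5301, -0.1771, 0.2602]
tcp_rot: [2.044, 2.376, -0.009]
contact_force: [0.5, -0.6, -1.0]
gripper_width: 0.0124
grip_force: 61.0
```

```bash
python3 -c "
from station import manip, imaging, job
print(job.sign_off())"
```

```text
the job is handed in; nothing more can be done
None
```

I handed the job in at about 17 s: the cover is folded back to its stop and the spatula is held level and still about 13 cm above the hatch rim. The sign-off returned no verdict, and I viewed 12 pictures, two over the limit of 10.

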